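# Release the cam lock and slide a sample bottle to the reader

## Task

On the sampling dock, turn the orange eccentric cam by pushing its red lever post round with your fingertips until the lever points at the green mark (the cam's low point). Only then push the blue plate to slide the carriage, with the bottle standing in it, fully forward to its stop beside the white reader. Do not touch the bottle, never lift or tip it, leave everything else on the bench where it is, and finish clear with the lever still at the mark.

Things in the scene. Friction and masses are not known exactly. Their poses are not given: they have to be found in the camera images.
- dock: fixed aluminium base plate of the dock, 435 x 130 x 12 mm (x, y, z), lying on the bench; origin at the centre of its underside; its +x is 'forward', from the blue push plate towards the cam and the green mark. The white reader (70 x 55 mm, 100 mm tall) stands at its x = -60, y = -93 mm. Two low guide rails (top at 28 mm) flank the carriage
- carriage (a joint): travel of the carriage (the follower slide) along the dock's +x, m: 0 = fully back, 0.060 = fully forward at its hard stop. About 3 N of friction, no spring. A steel follower head at its front meets the rim of the cam: unless the cam is near its low point the carriage is blocked after 20 to 45 mm. Behind the head a 24 mm wide bar (top at 31 mm) runs back to a square nest (walls 68 x 68 mm outside, top at 50 mm) that holds the bottle
- push_plate (a point): point on the rear (-x) face of the upright blue push plate at the back of the carriage, mid width, 70 mm above the bench; it is pushed here, along the dock's +x. The plate is 10 mm thick, 80 mm wide and reaches from 14 to 89 mm above the bench. It moves with the carriage; the bottle's axis is 75 mm ahead of it
- cam (a joint): angle of the eccentric cam about the vertical pin, rad, growing anticlockwise seen from above: 0 (or a whole turn, 6.283) = low point towards the carriage, lever pointing along the dock's +x at the green mark; 3.14 = high point and lever towards the carriage. Stops at -0.5 and 6.78. Friction about 0.3 N m (about 4 N at the post), no spring: it stays where it is left and may be turned either way
- cam_axis (a point): point on the cam's vertical pivot pin, 44 mm above the bench, fixed to the dock at its x = 100 mm. The cam is an orange disc of 40 mm radius whose centre is 20 mm off this pin, towards the lever; disc at 16 to 32 mm height; the hub on the pin is 24 mm in diameter, top at 50 mm
- lever_post (a point): centre of the top of the upright red post at the lever's end, 87 mm above the bench; the post is 20 mm in diameter, stands from 44 to 87 mm height, 75 mm from the pin. The flat lever under it (top at 44 mm, 16 mm wide) runs to the pin
- nest (a point): centre of the floor of the carriage's nest, 26 mm above the bench, moving with the carriage; where the bottle stands
- sample_bottle: loose closed brown bottle with white cap, 50 mm diameter, 100 mm tall, standing in the nest with 3 mm of play (top 126 mm above the bench); origin at the centre of its underside
- media_bottle: loose bystander: closed brown glass bottle with red cap, 58 mm diameter, 110 mm tall; origin at the centre of its underside
- buffer_bottle: loose bystander: closed clear glass bottle with blue cap, 58 mm diameter, 105 mm tall; origin at the centre of its underside
- beaker: loose bystander: open glass beaker, 64 mm diameter, 70 mm tall; origin at the centre of its underside
- tip_box: loose bystander: closed blue box 85 x 120 x 55 mm (its x, y, z); origin at the centre of its underside
- screwdriver: loose bystander: screwdriver with yellow handle, 170 mm long, lying along its own x
- filter_can: loose bystander: small steel filter housing, 48 mm diameter, 62 mm tall; origin at the centre of its underside
- petri_stack: loose bystander: stack of clear round dishes, 60 mm diameter, 45 mm tall; origin at the centre of its underside
Mind the look-alikes: they are no part of the job. Leave any black or yellow look-alike of the sample_bottle alone.

How it is judged (in metres and radians):
On the way, in this order (a step that is already met when the one before it is completed fails the run):
1. the cam is at its low point (lever within 0.35 rad of the green mark) while the carriage is still back (less than 12 mm forward) ((value of joint cam between -0.35 and 0.35 rad or value of joint cam between 5.933 and 6.633 rad) and value of joint carriage below 0.012 m), for 0.2 s.
2. the carriage is fully forward (within 4 mm of its stop) (value of joint carriage above 0.056 m), for 0.2 s.
At the end, for the whole second after the job is handed in: the carriage is within 4 mm of its forward stop, the lever within 0.45 rad of the green mark, and the bottle stands upright (within 0.1 rad) on the floor of the nest, at rest (value of joint carriage above 0.056 m and (value of joint cam between -0.45 and 0.45 rad or value of joint cam between 5.833 and 6.733 rad) and horizontal distance between sample_bottle and nest below 0.012 m and angle between sample_bottle's own z axis and vertical below 0.1 rad and z of sample_bottle in the frame of nest below 0.006 m and linear speed of sample_bottle below 0.02 m/s); the robot touches nothing.
It fails at once if the robot touches the sample bottle (over 0.5 N) (contact force between any of the fingers, the arm and sample_bottle above 0.5 N).
It fails at once if the sample bottle is lifted more than 10 mm off the nest's floor or tipped beyond 0.3 rad (z of sample_bottle in the frame of nest above 0.01 m or angle between sample_bottle's own z axis and vertical above 0.3 rad).
It fails at once if a bystander is moved or lifted more than 20 mm (distance of any of media_bottle, buffer_bottle, beaker, tip_box, screwdriver, filter_can, petri_stack from where it was at the start of the episode above 0.02 m).
It also fails if it takes over 51 s, if anything falls off the work surface, if the arm or the gripper's body presses on something with over 40 N, if the wrist force passes 120 N, or if a joint passes its speed limit or range.

## Robot

A 6-joint arm with a two-finger parallel gripper is mounted at the origin on the work surface. World frame = base frame: x ahead of the robot, y to its left, z up, the work surface at z = 0. Lengths are in m, angles in degrees, forces in N, time in s.
With the tool pointing down it reaches from about 0.275 to 0.85 m from the base axis. Payload 19 kg.
Tool frame: the origin (TCP) lies at the very end of the fingers, on their centre line; the grasp point (between the pads) lies manip.pinch_z behind it (manip.pinch_z is the distance from the TCP to the grasp point, in m); z points along the fingers, y is the direction in which the jaws open and shut (so a half turn about z gives the same grasp; the last joint's range is limited). The gripper opens to 85 mm and grips with 20 to 120 N. Pads are 22 mm wide; open, the fingers measure 114 mm over their backs; the gripper's body (76 mm by 85 mm) begins 54 mm behind the grasp point. The pads swing forward as they close: fully open they stand 13 mm farther back than shut.
Start: joints at [-7.678, 8.623, 82.357, -0, 89.026, -7.678], TCP at [0.575, -0, 0.231] pointing down, gripper open.
Joint ranges: [-160.23, 160.23], [-39.13, 120.54], [6.94, 153.29], [-79.49, 259.48], [9.18, 160.14], [-161.06, 161.06]. Speed limits (degrees/s): [108.29, 108.29, 127.2, 172.46, 172.46, 172.46].

## Interface

Orientations are given as a 3x3 rotation matrix whose columns are the frame's x, y, z axes.
In Python, from plant import monitor, imaging, manip gives the robot as it stands.
- The arm moves only by the tool carry_out, never from a script. Its argument "commands" is a list of rows, each an object with "travel": the shift along the tool's x, y, z in m, a list of three; "rotation": the turn, a rotation vector about the tool's x, y, z in degrees, a list of three; "hand": the finger opening in m, from 0 to 0.0854. In form: [{"travel": [dx, dy, dz], "rotation": [ax, ay, az], "hand": hand}, ...]. A call has 1 to 5 rows; each row shifts and turns the pose as measured when the row begins, along the tool's axes as they then stand; what a row does not reach is not made up. A row lasts 1/8 s, in which the tool goes at most 62.5 mm and 10.7 degrees, less where a joint would pass 70% of its speed; a pose out of reach is approached as far as the arm can. A call with a gripper value outside its range is refused whole. The fingers move at their own pace and stop on an object; "squeeze" is the grip in N (left out, the last holds). Time passes only in rows, so rows that do not move let the fingers close. It gives the time, the measured TCP pose, the force and the opening at its end, in the units of the state.
- monitor.observe(): the state, without advancing time (a new reading comes with each control period).
- imaging.camera(name): name is "scene" or "side" or "wrist"; returns the picture (384x512x3 uint8, blue, green, red); there is no depth.
- imaging.get_calibration(name): a dict with "mtx" (3x3 intrinsics, pixels), "T" (4x4, takes a point from camera to world coordinates); the wrist camera has in their place "tool_from_camera" (4x4, takes a point from camera to tool coordinates, whose origin is the TCP and whose axes are the flange's). Camera axes: x right, y up, looking along -z (the intrinsics and any distortion apply to the point x, -y, -z); pixel columns grow to the right and rows downward; lengths in m; the calibration is good to about 2 mm. A picture is of the moment at which its call begins: read the wrist's pose just before it. get_calibration takes no time and is no camera call.
- manip.finish_job(): hands the job in, once; it reports no verdict.
The state is a dict: "time": time; "joint_positions": joint angles; "qvel": joint speeds; "joint_torque": joint torques, N m; "position": TCP position; "eef_rot": TCP orientation; "force": force on the tool from outside, world axes, zero at the start; "moment": the same for the moment, N m; "width": finger opening in m.
Only numpy, scipy, OpenCV 4.12 (cv2) and the standard library are available. Lean on these libraries where they do the work, as an engineer would, in place of code of your own. Each camera call takes 0.05 s, during which the arm holds its last target. There are 200 camera calls.

## Working session

There is one attempt and no reset: what is moved stays moved. The work goes in short steps, Python scripts to look and compute and a tool call to move; the robot and the scene stay as the last step left them, time stands still between calls to the robot, and variables do not carry over. Pictures are saved under pics/ and viewed, about 8 in all and at most 12, crops included, and the job is handed in when it is done.

Besides the shell and the picture viewer there is one more tool, called after "Request:" as a command line: name --argument value ..., lists and objects as JSON in quotes. carry_out: Moves the arm, as the interface text tells. Its arguments: {"type":"object","properties":{"commands":{"type":"array","items":{"type":"object","properties":{"travel":{"type":"array","items":{"type":"number"}},"rotation":{"type":"array","items":{"type":"number"}},"hand":{"type":"number"}}}},"squeeze":{"type":"number"}},"required":["commands"]}

```bash
mkdir -p pics; python3 - <<'E'
from plant import monitor, imaging, manip
import cv2,numpy as np
s=monitor.observe();print(s['time'],s['position'],s['eef_rot'],s['width'],manip.pinch_z)
for n in("scene","side"):
    im=imaging.camera(n);cv2.imwrite(f'pics/{n}0.png',im);c=imaging.get_calibration(n);print(n,c)
a=cv2.imread('pics/scene0.png');cv2.imwrite('pics/scene0b.png',cv2.resize(a,(768,576)))
a=cv2.imread('pics/side0.png');cv2.imwrite('pics/side0b.png',cv2.resize(a,(768,576)))
E
```

```text
0.0 [ 5.74738506e-01 -4.16410953e-06  2.30659784e-01] [[-1.67699112e-05  9.99999204e-01 -1.26126176e-03]
 [ 9.99999995e-01  1.68996806e-05  1.02877929e-04]
 [ 1.02899162e-04 -1.26126003e-03 -9.99999199e-01]] 0.08521883977958336 0.0187
scene {'mtx': array([[419.08996519,   0.        , 249.70050023],
       [  0.        , 419.08996519, 190.7121339 ],
       [  0.        ,   0.        ,   1.        ]]), 'T': array([[-0.26362249, -0.74625825,  0.61122975,  1.22426102],
       [ 0.96461034, -0.20033915,  0.17143838,  0.18077913],
       [-0.00548406,  0.63479355,  0.77266233,  0.9168028 ],
       [ 0.        ,  0.        ,  0.        ,  1.        ]])}
side {'mtx': array([[434.00598185,   0.        , 251.02193416],
       [  0.        , 434.00598185, 190.98210278],
       [  0.        ,   0.        ,   1.        ]]), 'T': array([[ 0.9591657 ,  0.18209435, -0.21643197,  0.30585173],
       [-0.28255199,  0.65167407, -0.70390715, -0.89947282],
       [ 0.01286559,  0.73631688,  0.67651454,  0.93859985],
       [ 0.        ,  0.        ,  0.        ,  1.        ]])}
```

View pics/scene0b.png

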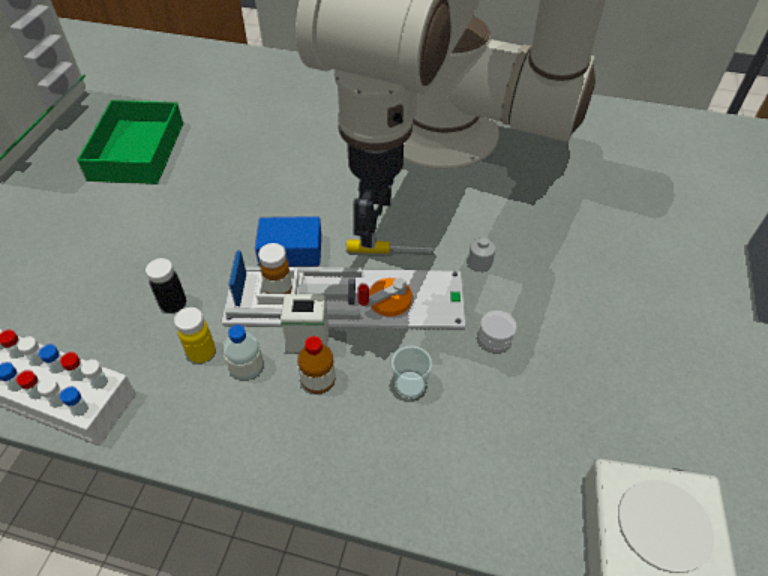

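View pics/side0b.png

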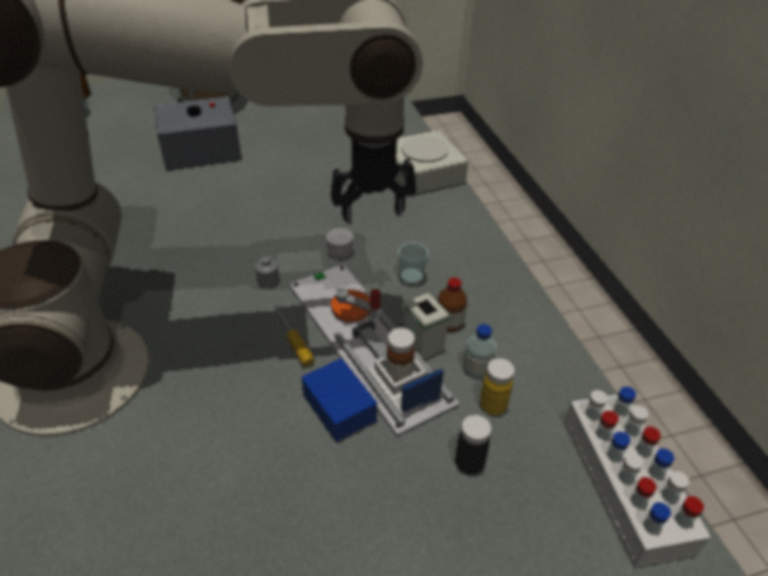

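The scene view shows the dock with forward to the right: blue plate at (237,278), green mark at (455,296), red post at (363,294) and orange cam at (390,297). I'll measure these by colour.

```bash
cat > h.py <<'E'
import cv2,numpy as np
from plant import monitor, imaging, manip
def ray(n,u,v):
    c=imaging.get_calibration(n);d=np.linalg.inv(c['mtx'])@[u,v,1];d=np.array([d[0],-d[1],-d[2]])
    T=c['T'];return T[:3,3],T[:3,:3]@d
def onz(n,u,v,z):
    o,d=ray(n,u,v);return o+d*(z-o[2])/d[2]
def proj(n,p):
    c=imaging.get_calibration(n);q=np.linalg.inv(c['T'])@np.r_[p,1];k=c['mtx']@[q[0],-q[1],-q[2]];return k[:2]/k[2]
R={'red':[((0,140,60),(6,255,255)),((174,140,60),(180,255,255))],'orange':[((7,170,90),(16,255,255))],'green':[((50,120,60),(80,255,255))],'blue':[((100,120,40),(125,255,255))]}
def blobs(im,col,amin=15):
    h=cv2.cvtColor(im,cv2.COLOR_BGR2HSV);m=sum(cv2.inRange(h,a,b) for a,b in R[col])
    n,l,s,c=cv2.connectedComponentsWithStats(m.astype(np.uint8));return [(s[i],c[i].round(1),l==i) for i in range(1,n) if s[i][4]>=amin]
E
python3 - <<'E'
from h import *
for n in('scene','side'):
    im=cv2.imread(f'pics/{n}0.png')
    for c in R:
        for s,ce,m in blobs(im,c):
            if 130<ce[0]<330 and 130<ce[1]<290: print(n,c,s,ce,[onz(n,*ce,z).round(3)[:2] for z in(.012,.032,.065,.087)])
im=cv2.imread('pics/scene0.png');cv2.imwrite('pics/crop.png',cv2.resize(im[135:270,140:350],None,fx=3.8,fy=3.8,interpolation=cv2.INTER_CUBIC))
E
```

```text
scene red [239 189   7  15  90] [242.  196.2] [array([ 0.533, -0.035]), array([ 0.548, -0.031]), array([ 0.573, -0.023]), array([ 0.59 , -0.017])]
scene red [203 224  12  13 118] [208.5 229.6] [array([ 0.662, -0.089]), array([ 0.675, -0.083]), array([ 0.695, -0.073]), array([ 0.709, -0.067])]
scene orange [246 186  13  11  67] [251.7 190.9] [array([ 0.508, -0.014]), array([ 0.524, -0.01 ]), array([ 0.55 , -0.003]), array([0.567, 0.002])]
scene orange [248 190  27  21 281] [262.4 202.7] [array([0.54 , 0.025]), array([0.555, 0.028]), array([0.58 , 0.034]), array([0.597, 0.038])]
scene green [301 195   6   6  36] [303.5 197.5] [array([0.493, 0.13 ]), array([0.51 , 0.131]), array([0.536, 0.133]), array([0.554, 0.134])]
scene blue [ 170  144   44   34 1098] [194.7 158.4] [array([ 0.431, -0.212]), array([ 0.448, -0.203]), array([ 0.477, -0.189]), array([ 0.496, -0.179])]
scene blue [153 167  11  37 244] [158.1 184.8] [array([ 0.555, -0.276]), array([ 0.57 , -0.266]), array([ 0.594, -0.249]), array([ 0.61 , -0.238])]
scene blue [152 216  12  13 115] [157.6 222. ] [array([ 0.674, -0.226]), a
[... 253 characters left out ...]
9.  196.3] [array([0.559, 0.051]), array([0.554, 0.031]), array([ 0.545, -0.003]), array([ 0.539, -0.026])]
side orange [221 199  21  13 146] [229.5 205.6] [array([0.521, 0.019]), array([ 0.516, -0.001]), array([ 0.508, -0.033]), array([ 0.503, -0.055])]
side blue [318 216  10  10  70] [322.2 220.2] [array([ 0.769, -0.114]), array([ 0.759, -0.131]), array([ 0.742, -0.159]), array([ 0.731, -0.178])]
side blue [ 201  239   50   55 1632] [225.9 265.6] [array([ 0.455, -0.198]), array([ 0.452, -0.214]), array([ 0.447, -0.238]), array([ 0.443, -0.255])]
side blue [269 247  25  15 116] [280.8 253.9] [array([ 0.609, -0.201]), array([ 0.602, -0.216]), array([ 0.592, -0.241]), array([ 0.584, -0.257])]
```

View pics/crop.png

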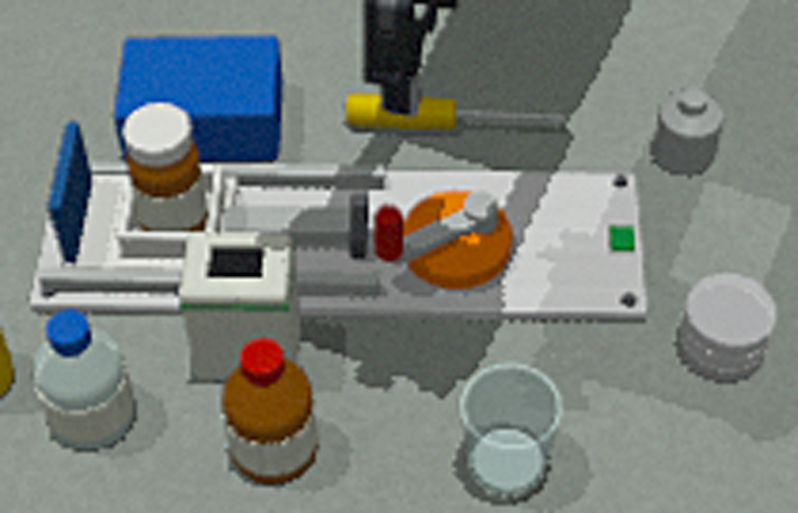

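The crop shows the dock's right corners at (634,175) and (645,315), and its bottom-left corner at (32,308). The hub top is at (480,205), the post top at (388,212) and the plate's top edge at about (72,125).

```bash
python3 - <<'E'
from h import *
P=lambda u,v,z:onz('scene',140+u/3.8-.5,135+v/3.8-.5,z).round(4)
for k,a in dict(tr=(636,174,.012),br=(646,312,.012),bl=(33,302,.012),green=(622,238,.012),hub=(481,203,.05),post=(388,212,.087),s1=(620,181,.012),s2=(629,299,.012),plt_t=(72,124,.089),plt_r=(70,258,.014),plt_b=(52,235,.089),can_l=(688,100,.06),can_b=(688,165,0),pet=(730,305,.045),beak_far=(512,500,0),beakc=(505,470,0),beakl=(458,470,0),beaktop=(511,405,.07),sdtip=(568,124,.005),sdh=(346,108,.015),sdh2=(455,120,.015),boxTR=(281,40,.055),boxBR=(280,95,.055),boxBL=(115,90,.055),boxTL=(123,38,.055),media=(262,360,.11),bufr=(68,330,.105),cap=(160,120,.126),read=(240,250,.1)).items(): print(k,P(*a))
E
```

```text
tr [0.4292 0.1272 0.012 ]
br [0.5532 0.1569 0.012 ]
bl [ 0.6567 -0.2612  0.012 ]
green [0.4924 0.1285 0.012 ]
hub [0.5178 0.0285 0.05  ]
post [ 0.5719 -0.0238  0.087 ]
s1 [0.4391 0.1169 0.012 ]
s2 [0.5452 0.1434 0.012 ]
plt_t [ 0.5539 -0.2611  0.089 ]
plt_r [ 0.6149 -0.2506  0.014 ]
plt_b [ 0.6506 -0.2341  0.089 ]
can_l [0.3901 0.1541 0.06  ]
can_b [0.3994 0.1632 0.    ]
pet [0.5572 0.2115 0.045 ]
beak_far [0.7153 0.0992 0.    ]
beakc [0.6949 0.0897 0.    ]
beakl [0.7029 0.0598 0.    ]
beaktop [0.689  0.0896 0.07  ]
sdtip [0.3861 0.0666 0.005 ]
sdh [ 0.4233 -0.1017  0.015 ]
sdh2 [ 0.4137 -0.017   0.015 ]
boxTR [ 0.4032 -0.1585  0.055 ]
boxBR [ 0.4588 -0.1407  0.055 ]
boxBL [ 0.4859 -0.2618  0.055 ]
boxTL [ 0.4326 -0.277   0.055 ]
media [ 0.7223 -0.0601  0.11  ]
bufr [ 0.7293 -0.1857  0.105 ]
cap [ 0.565  -0.1852  0.126 ]
read [ 0.638  -0.1049  0.1   ]
```

Request:
carry_out --commands '[{"travel": [0, 0, 0], "rotation": [0, 0, -7], "hand": 0}, {"travel": [0, 0, 0], "rotation": [0, 0, -7], "hand": 0}, {"travel": [-0.013, -0.044, 0], "rotation": [0, 0, 0], "hand": 0}, {"travel": [0, 0, 0], "rotation": [0, 0, 0], "hand": 0}, {"travel": [0, 0, 0], "rotation": [0, 0, 0], "hand": 0}]'

```text
time: 0.72
position: [0.5341, -0.0238, 0.229]
eef_rot: [[-0.25, 0.968, -0.004], [0.968, 0.25, 0.001], [0.002, -0.004, -1.0]]
force: [-0.3, -0.1, -0.1]
width: -0.0002
```

```bash
cat >> h.py <<'E'
f=np.array([-.240,.971]);l=np.array([-.971,-.240]);PIN=np.array([.518,.029])
def dk(p): d=np.array(p[:2])-PIN;return (np.array([d@f,d@l])*1000).round(1)  # mm, dock axes about the pin
def st():
    s=monitor.observe();t=s['eef_rot'];print('t',round(s['time'],2),'dock mm',dk(s['position']),'z',s['position'][2].round(4),'xaxis',(t[:2,0]@np.c_[f,l]).round(3),'F',(s['force'][:2]@np.c_[f,l]).round(1),round(s['force'][2],1),'w',round(s['width'],4))
E
python3 - <<'E'
from h import *
st()
print('wristcam',imaging.get_calibration('wrist')['tool_from_camera'].round(3))
for k,(u,v,z) in dict(black=(160,268,.1),blackbase=(172,308,0),yel=(190,320,.1)).items(): print(k,dk(onz('scene',u/1.5,v/1.5,z)))
im=imaging.camera('wrist');cv2.imwrite('pics/w1.png',im)
E
```

```text
t 0.72 dock mm [-55.1  -3. ] z 0.229 xaxis [1.   0.01] F [-0.   0.3] -0.1 w -0.0002
wristcam [[ 0.001  0.95   0.312  0.08 ]
 [ 1.    -0.001 -0.001  0.001]
 [-0.001  0.312 -0.95  -0.142]
 [ 0.     0.     0.     1.   ]]
black [-414.5  -18.3]
blackbase [-416.8  -28.8]
yel [-339.1 -128.1]
```

View pics/w1.png

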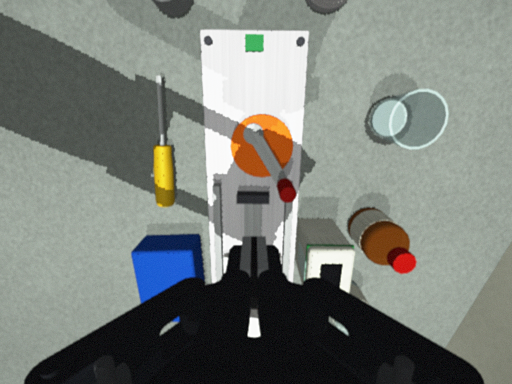

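The wrist view confirms the layout: pin near (257,130), post at (287,190), green mark at (254,43), and the fingers over the gap beside the post. Next I descend.

Request:
carry_out --commands '[{"travel": [0, 0, 0.05], "rotation": [0, 0, 0], "hand": 0}, {"travel": [0, 0, 0.05], "rotation": [0, 0, 0], "hand": 0}, {"travel": [0, 0, 0.04], "rotation": [0, 0, 0], "hand": 0}, {"travel": [0, 0, 0.02], "rotation": [0, 0, 0], "hand": 0}, {"travel": [0, 0, 0.01], "rotation": [0, 0, 0], "hand": 0}]'

```text
time: 1.4
position: [0.5363, -0.0221, 0.0542]
eef_rot: [[-0.252, 0.968, -0.002], [0.968, 0.252, 0.001], [0.001, -0.002, -1.0]]
force: [-0.2, -0.5, 0.5]
width: 0.0
```

```bash
python3 - <<'E'
from h import *
st()
# finger waypoints
for a in range(184,345,8):
    r=58+min(14,(a-184)*.35); print(a,[round(r*np.cos(np.radians(a))),round(r*np.sin(np.radians(a)))],end=' ')
E
```

```text
t 1.4 dock mm [-54.   -5.5] z 0.0542 xaxis [1.    0.012] F [-0.4  0.4] 0.5 w 0.0
184 [-58, -4] 192 [-59, -13] 200 [-60, -22] 208 [-59, -31] 216 [-56, -41] 224 [-52, -50] 232 [-44, -57] 240 [-36, -62] 248 [-27, -67] 256 [-17, -70] 264 [-8, -72] 272 [3, -72] 280 [13, -71] 288 [22, -68] 296 [32, -65] 304 [40, -60] 312 [48, -54] 320 [55, -46] 328 [61, -38] 336 [66, -29] 344 [69, -20]
```

Request:
carry_out --commands '[{"travel": [-0.005, 0.008, 0], "rotation": [0, 0, 0], "hand": 0}, {"travel": [-0.001, 0.009, 0], "rotation": [0, 0, 0], "hand": 0}, {"travel": [0.001, 0.009, 0], "rotation": [0, 0, 0], "hand": 0}, {"travel": [0.003, 0.01, 0], "rotation": [0, 0, 0], "hand": 0}, {"travel": [0.004, 0.009, 0], "rotation": [0, 0, 0], "hand": 0}]'

```text
time: 2.02
position: [0.5783, -0.007, 0.0546]
eef_rot: [[-0.252, 0.968, -0.014], [0.968, 0.252, 0.003], [0.007, -0.013, -1.0]]
force: [-3.9, -3.5, -1.3]
width: 0.0004
```

```bash
python3 -c "
from h import *
st()"
```

```text
t 2.02 dock mm [-49.4 -49.9] z 0.0546 xaxis [1.    0.013] F [-2.4  4.6] -1.3 w 0.0004
```

Request:
carry_out --commands '[{"travel": [0.006, 0.008, 0], "rotation": [0, 0, 0], "hand": 0}, {"travel": [0.008, 0.006, 0], "rotation": [0, 0, 0], "hand": 0}, {"travel": [0.009, 0.005, 0], "rotation": [0, 0, 0], "hand": 0}, {"travel": [0.01, 0.003, 0], "rotation": [0, 0, 0], "hand": 0}, {"travel": [0.01, 0.001, 0], "rotation": [0, 0, 0], "hand": 0}]'

```text
time: 2.65
position: [0.5935, 0.0405, 0.0577]
eef_rot: [[-0.252, 0.968, -0.012], [0.968, 0.252, 0.0], [0.003, -0.011, -1.0]]
force: [-2.0, -5.2, -0.5]
width: -0.0003
```

```bash
python3 -c "
from h import *
st()"
```

```text
t 2.65 dock mm [ -6.9 -76.1] z 0.0577 xaxis [1.    0.012] F [-4.6  3.2] -0.5 w -0.0003
```

Request:
carry_out --commands '[{"travel": [0.01, -0.001, 0.001], "rotation": [0, 0, 0], "hand": 0}, {"travel": [0.01, -0.002, 0.001], "rotation": [0, 0, 0], "hand": 0}, {"travel": [0.009, -0.003, 0], "rotation": [0, 0, 0], "hand": 0}, {"travel": [0.009, -0.004, 0], "rotation": [0, 0, 0], "hand": 0}, {"travel": [0.008, -0.005, 0], "rotation": [0, 0, 0], "hand": 0}]'

```text
time: 3.28
position: [0.5687, 0.0831, 0.0586]
eef_rot: [[-0.252, 0.968, -0.007], [0.968, 0.252, -0.002], [-0.001, -0.007, -1.0]]
force: [1.6, -5.1, -1.0]
width: 0.0002
```

```bash
python3 -c "
from h import *
st()
im=imaging.camera('scene');cv2.imwrite('pics/s2.png',im)
for s,c,m in blobs(im,'red'):
  if 130<c[0]<330 and 130<c[1]<225: d=dk(onz('scene',*c,.068));print(s,c,d,np.degrees(np.arctan2(d[1],d[0])))
cv2.imwrite('pics/crop2.png',cv2.resize(im[135:270,140:350],None,fx=3.8,fy=3.8,interpolation=cv2.INTER_CUBIC))"
```

```text
t 3.27 dock mm [ 40.4 -62.2] z 0.0586 xaxis [1.    0.012] F [-5.3 -0.4] -1.0 w 0.0002
[289 194   4   6  15] [291.1 196.3] [ 63.9 -41.6] -33.064820107304705
[288 201   5   6  15] [290.1 203.9] [ 60.4 -66.5] -47.75205226338953
```

View pics/crop2.png

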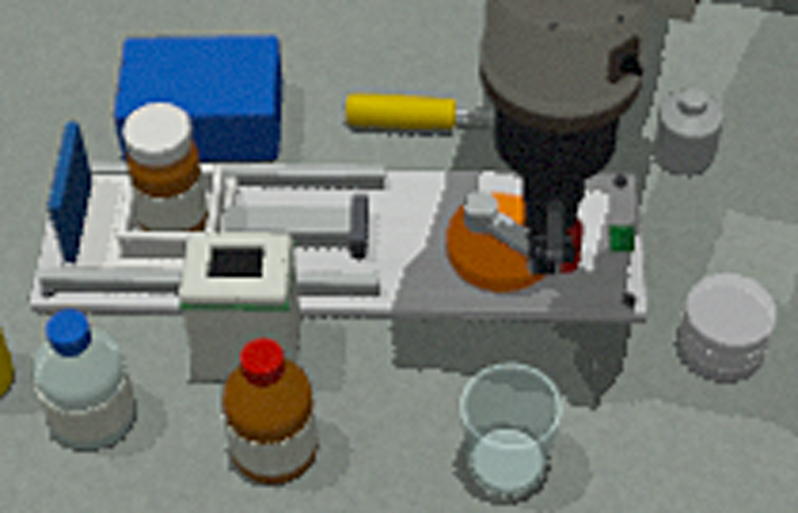

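The post, at crop (572,245), is following the fingertips round, with the lever now about 40° short of the mark. Nothing else has moved.

Request:
carry_out --commands '[{"travel": [0.008, -0.007, 0.001], "rotation": [0, 0, 0], "hand": 0}, {"travel": [0.007, -0.008, 0.001], "rotation": [0, 0, 0], "hand": 0}, {"travel": [0.006, -0.008, 0], "rotation": [0, 0, 0], "hand": 0}, {"travel": [0.004, -0.009, 0], "rotation": [0, 0, 0], "hand": 0}]'

```text
time: 3.82
position: [0.5327, 0.0991, 0.0591]
eef_rot: [[-0.253, 0.968, -0.0], [0.968, 0.253, -0.005], [-0.005, -0.002, -1.0]]
force: [4.6, -4.0, -1.8]
width: 0.0001
```

```bash
python3 -c "
from h import *
st()
im=imaging.camera('scene');im2=imaging.camera('side')
cv2.imwrite('pics/c3.png',np.hstack([cv2.resize(im[155:235,225:325],None,fx=4,fy=4),cv2.resize(im2[150:230,180:280],None,fx=4,fy=4)]))"
```

```text
t 3.83 dock mm [ 64.5 -31.1] z 0.0591 xaxis [1.    0.013] F [-5.  -3.5] -1.8 w 0.0001
```

View pics/c3.png

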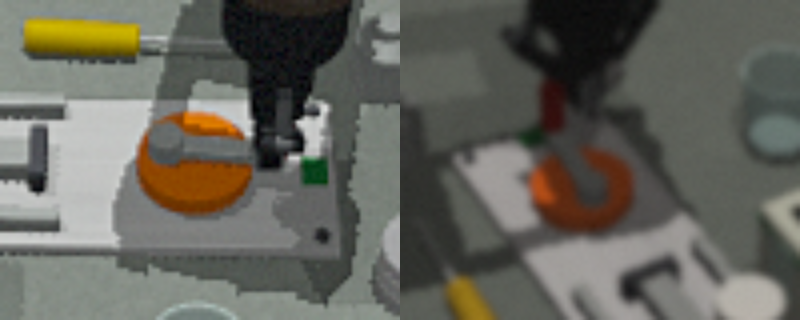

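```bash
python3 -c "
from h import *
h=onz('scene',225+167/4,155+140/4,.050);e=onz('scene',225+248/4,155+152/4,.044)
d=dk(e)-dk(h);print(dk(h),dk(e),np.degrees(np.arctan2(d[1],d[0])))
for v,z in((85,.087),(105,.0655)): d=dk(onz('side',180+151/4,150+v/4,z));print(d,np.degrees(np.arctan2(d[1],d[0])))"
```

```text
[ 1.3 -6.9] [ 55.8 -11.2] -4.511239008437026
[71.  -4.9] -3.947955746606611
[72.9 -5. ] -3.9236069147665047
```

Request:
carry_out --commands '[{"travel": [-0.004, 0.012, 0], "rotation": [0, 0, 0], "hand": 0}, {"travel": [-0.004, 0.012, -0.005], "rotation": [0, 0, 0], "hand": 0}, {"travel": [0, 0, -0.05], "rotation": [0, 0, 0], "hand": 0}, {"travel": [0, 0, -0.06], "rotation": [0, 0, 0], "hand": 0}, {"travel": [0, 0, -0.06], "rotation": [0, 0, 0], "hand": 0}]'

```text
time: 4.55
position: [0.5612, 0.0984, 0.2356]
eef_rot: [[-0.252, 0.968, -0.009], [0.968, 0.252, -0.004], [-0.001, -0.01, -1.0]]
force: [2.0, -0.7, -0.3]
width: -0.0001
```

Request:
carry_out --commands '[{"travel": [-0.05, -0.01, 0], "rotation": [0, 0, 0], "hand": 0}, {"travel": [-0.06, -0.01, 0], "rotation": [0, 0, 0], "hand": 0}, {"travel": [-0.06, -0.015, 0], "rotation": [0, 0, 0], "hand": 0}, {"travel": [-0.06, -0.015, 0], "rotation": [0, 0, 0], "hand": 0}, {"travel": [-0.05, 0, 0], "rotation": [0, 0, 0], "hand": 0}]'

```text
time: 5.18
position: [0.5902, -0.1902, 0.2448]
eef_rot: [[-0.258, 0.966, 0.003], [0.966, 0.258, -0.003], [-0.004, 0.002, -1.0]]
force: [1.1, 0.7, 1.3]
width: 0.0002
```

Request:
carry_out --commands '[{"travel": [-0.06, 0, 0], "rotation": [0, 0, 0], "hand": 0}, {"travel": [-0.04, 0, 0], "rotation": [0, 0, 0], "hand": 0}, {"travel": [0, 0, 0], "rotation": [0, 0, 0], "hand": 0}]'

```text
time: 5.55
position: [0.618, -0.2951, 0.2445]
eef_rot: [[-0.253, 0.967, 0.002], [0.967, 0.253, -0.003], [-0.003, 0.002, -1.0]]
force: [0.1, -0.4, -0.2]
width: -0.0001
```

```bash
python3 -c "
from h import *
st()
for p in((.5539,-.2611),(.6506,-.2341),(.6149,-.2506)):print(dk(p))
im=imaging.camera('wrist');cv2.imwrite('pics/w4.png',im)"
```

```text
t 5.55 dock mm [-338.7  -19.3] z 0.2445 xaxis [1.    0.014] F [-0.4  0. ] -0.2 w -0.0001
[-290.3   34.8]
[-287.3  -65.6]
[-294.7  -27. ]
```

View pics/w4.png

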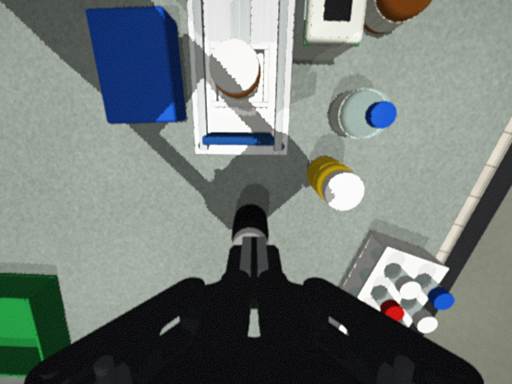

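```bash
cat >> h.py <<'E'
def wz(u,v,z):
    c=imaging.get_calibration('wrist');s=monitor.observe();M=np.eye(4);M[:3,:3]=s['eef_rot'];M[:3,3]=s['position'];T=M@c['tool_from_camera']
    d=np.linalg.inv(c['mtx'])@[u,v,1];d=T[:3,:3]@[d[0],-d[1],-d[2]];o=T[:3,3];return dk(o+d*(z-o[2])/d[2])
E
python3 -c "
from h import *
for k,a in dict(black_top=(250,215,.08),blackcap=(250,237,.1),blackfront=(250,184,.08),plateL=(204,139,.089),plateR=(274,139,.089),platefoot=(240,146,.03),cap=(234,60,.126),yel=(343,191,.1)).items(): print(k,wz(*a))"
```

```text
black_top [-381.9  -16.9]
blackcap [-402.   -17.4]
blackfront [-342.   -16.5]
plateL [-289.    34.6]
plateR [-287.8  -42.3]
platefoot [-303.8   -2.2]
cap [-216.2   -1.4]
yel [-343.  -121.5]
```

The wrist view puts the plate's rear face near dock x = -292 and y = -3 mm, relative to the pin. The black look-alike, at image (250,220), stands behind at about -405, so there is room to descend between them at about -318.

Request:
carry_out --commands '[{"travel": [0.02, -0.016, 0], "rotation": [0, 0, 0], "hand": 0}, {"travel": [0, 0, 0.05], "rotation": [0, 0, 0], "hand": 0}, {"travel": [0, 0, 0.05], "rotation": [0, 0, 0], "hand": 0}, {"travel": [0, 0, 0.05], "rotation": [0, 0, 0], "hand": 0}, {"travel": [0, 0, 0.02], "rotation": [0, 0, 0], "hand": 0}]'

```text
time: 6.22
position: [0.6004, -0.2745, 0.0739]
eef_rot: [[-0.258, 0.966, 0.008], [0.966, 0.258, -0.004], [-0.006, 0.007, -1.0]]
force: [-0.5, 1.1, 0.6]
width: 0.0002
```

```bash
python3 -c "
from h import *
st()"
```

```text
t 6.22 dock mm [-314.5   -7.1] z 0.0739 xaxis [1.    0.019] F [1.2 0.2] 0.6 w 0.0002
```

Request:
carry_out --commands '[{"travel": [0.001, 0, 0.008], "rotation": [0, 0, 0], "hand": 0}, {"travel": [0.003, -0.001, 0], "rotation": [0, 0, 0], "hand": 0}, {"travel": [0.003, -0.001, 0], "rotation": [0, 0, 0], "hand": 0}, {"travel": [0.003, -0.001, 0], "rotation": [0, 0, 0], "hand": 0}, {"travel": [0.003, 0, 0], "rotation": [0, 0, 0], "hand": 0}]'

```text
time: 6.85
position: [0.5953, -0.2612, 0.0682]
eef_rot: [[-0.26, 0.966, 0.011], [0.966, 0.26, -0.006], [-0.009, 0.009, -1.0]]
force: [0.2, -2.8, -2.2]
width: 0.0
```

```bash
python3 -c "
from h import *
st()"
```

```text
t 6.85 dock mm [-300.4   -5.4] z 0.0682 xaxis [1.    0.021] F [-2.8  0.5] -2.2 w 0.0
```

Request:
carry_out --commands '[{"travel": [0.004, 0, 0], "rotation": [0, 0, 0], "hand": 0}, {"travel": [0.004, 0, 0], "rotation": [0, 0, 0], "hand": 0}, {"travel": [0.004, 0, 0], "rotation": [0, 0, 0], "hand": 0}, {"travel": [0.004, 0, 0], "rotation": [0, 0, 0], "hand": 0}, {"travel": [0.004, 0, 0], "rotation": [0, 0, 0], "hand": 0}]'

```text
time: 7.48
position: [0.59, -0.2408, 0.0686]
eef_rot: [[-0.26, 0.966, 0.012], [0.966, 0.26, -0.007], [-0.01, 0.01, -1.0]]
force: [3.4, -3.6, -1.4]
width: -0.0001
```

Request:
carry_out --commands '[{"travel": [0.004, 0, 0], "rotation": [0, 0, 0], "hand": 0}, {"travel": [0.004, 0, 0], "rotation": [0, 0, 0], "hand": 0}, {"travel": [0.004, 0, 0], "rotation": [0, 0, 0], "hand": 0}, {"travel": [0.004, 0, 0], "rotation": [0, 0, 0], "hand": 0}]'

```text
time: 7.98
position: [0.5858, -0.2242, 0.0686]
eef_rot: [[-0.26, 0.966, 0.013], [0.966, 0.26, -0.007], [-0.01, 0.011, -1.0]]
force: [2.4, -2.1, -0.6]
width: -0.0004
```

```bash
python3 -c "
from h import *
st()"
```

```text
t 7.97 dock mm [-262.2   -5.1] z 0.0686 xaxis [1.   0.02] F [-2.6 -1.8] -0.6 w -0.0004
```

Request:
carry_out --commands '[{"travel": [0.004, 0, 0], "rotation": [0, 0, 0], "hand": 0}, {"travel": [0.004, 0, 0], "rotation": [0, 0, 0], "hand": 0}, {"travel": [0.004, 0, 0], "rotation": [0, 0, 0], "hand": 0}, {"travel": [0.003, 0, 0], "rotation": [0, 0, 0], "hand": 0}]'

```text
time: 8.48
position: [0.5822, -0.21, 0.0688]
eef_rot: [[-0.26, 0.966, 0.015], [0.966, 0.26, -0.01], [-0.013, 0.011, -1.0]]
force: [9.8, -28.2, -11.2]
width: 0.0
```

Request:
carry_out --commands '[{"travel": [0.002, 0, 0], "rotation": [0, 0, 0], "hand": 0}, {"travel": [0.002, 0, 0], "rotation": [0, 0, 0], "hand": 0}]'

```text
time: 8.72
position: [0.5822, -0.2102, 0.0689]
eef_rot: [[-0.259, 0.966, 0.018], [0.966, 0.259, -0.017], [-0.021, 0.013, -1.0]]
force: [9.7, -21.3, -9.4]
width: 0.0003
```

```bash
python3 -c "
from h import *
st()"
```

```text
t 8.72 dock mm [-247.7   -4.9] z 0.0689 xaxis [1.    0.019] F [-23.   -4.3] -9.4 w 0.0003
```

Firm resistance of about 23 N. A picture should tell whether this is the stop or the cam.

```bash
python3 -c "
from h import *
im=imaging.camera('scene');st();cv2.imwrite('pics/s5.png',im)
cv2.imwrite('pics/crop5.png',cv2.resize(im[135:270,140:350],None,fx=3.8,fy=3.8,interpolation=cv2.INTER_CUBIC))"
```

```text
t 8.78 dock mm [-247.7   -5. ] z 0.0689 xaxis [1.    0.019] F [-22.5  -4.5] -10.1 w -0.0001
```

View pics/crop5.png

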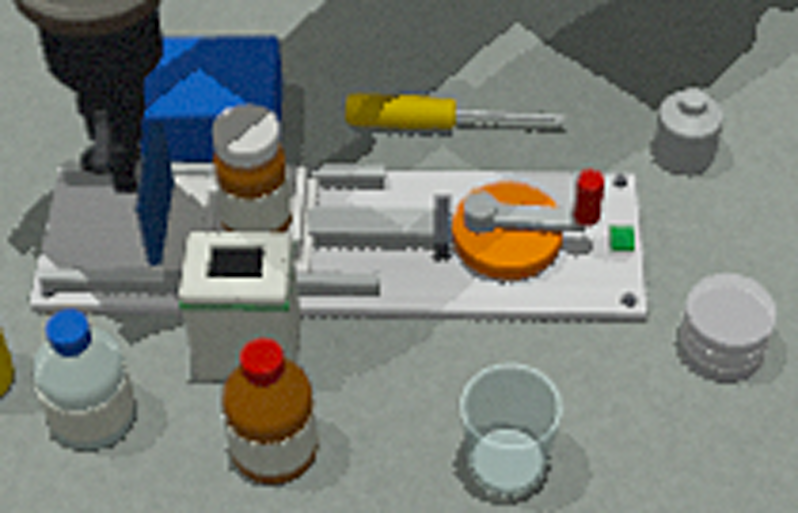

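```bash
python3 -c "
from h import *
P=lambda u,v,z:dk(onz('scene',140+u/3.8-.5,135+v/3.8-.5,z))
for a,b,z in(((368,258),(450,260),.03),((361,195),(443,197),.03),((160,120),(247,125),.126),((70,258),(154,262),.014)): print(P(*b,z)-P(*a,z))
A=cv2.imread('pics/scene0.png');B=cv2.imread('pics/s5.png')
def shift(x0,y0,x1,y1,z):
    r=cv2.matchTemplate(B[y0-8:y1+8,x0+5:x1+40],A[y0:y1,x0:x1],cv2.TM_CCOEFF_NORMED);_,m,_,p=cv2.minMaxLoc(r)
    q=r[p[1],p[0]-1:p[0]+2];sub=(q[0]-q[2])/(2*(q[0]-2*q[1]+q[2]));d=(p[0]+5+sub,p[1]-8)
    u,v=(x0+x1)/2,(y0+y1)/2;print('tm',m,d,dk(onz('scene',u+d[0],v+d[1],z))-dk(onz('scene',u,v,z)))
shift(229,183,241,206,.035);shift(170,160,194,196,.10);shift(171,161,192,179,.126)
d=P(592,178,.087);print(d,np.degrees(np.arctan2(d[1],d[0])))"
```

```text
[57.8 -0.6]
[59.7 -0.7]
[59.3 -3.4]
[60.9 -2.4]
tm 0.6068047881126404 (np.float32(21.462067), 0) [58.   1.2]
tm 0.7437256574630737 (np.float32(22.94139), 0) [59.4  1.2]
tm 0.7295687794685364 (np.float32(23.422682), 1) [60.1 -2.3]
[74.8 -6.6] -5.042451069170913
```

Travel measures about 59 to 60 mm with 23 N at the stop, and the lever is at about -5°. I'll retreat now.

Request:
carry_out --commands '[{"travel": [0.002, 0, 0], "rotation": [0, 0, 0], "hand": 0}, {"travel": [0, 0, 0], "rotation": [0, 0, 0], "hand": 0}, {"travel": [-0.008, 0, 0], "rotation": [0, 0, 0], "hand": 0}, {"travel": [-0.015, 0, 0], "rotation": [0, 0, 0], "hand": 0}, {"travel": [-0.015, 0, 0], "rotation": [0, 0, 0], "hand": 0}]'

```text
time: 9.4
position: [0.5921, -0.2484, 0.0698]
eef_rot: [[-0.259, 0.966, 0.019], [0.966, 0.259, -0.021], [-0.025, 0.013, -1.0]]
force: [0.6, -0.3, -0.2]
width: 0.0
```

Request:
carry_out --commands '[{"travel": [0, 0, -0.03], "rotation": [0, 0, 0], "hand": 0}, {"travel": [0, 0, -0.05], "rotation": [0, 0, 0], "hand": 0}, {"travel": [0, 0, -0.05], "rotation": [0, 0, 0], "hand": 0}, {"travel": [0, 0, -0.03], "rotation": [0, 0, 0], "hand": 0}, {"travel": [0, 0, 0], "rotation": [0, 0, 0], "hand": 0}]'

```text
time: 10.02
position: [0.5892, -0.2505, 0.2338]
eef_rot: [[-0.256, 0.967, 0.016], [0.967, 0.256, -0.019], [-0.023, 0.011, -1.0]]
force: [-0.4, -1.0, -0.5]
width: -0.0001
```

```bash
python3 -c "
from h import *
st()
im=imaging.camera('scene');st();cv2.imwrite('pics/s6.png',im)
cv2.imwrite('pics/crop6.png',cv2.resize(im[135:270,140:350],None,fx=3.8,fy=3.8,interpolation=cv2.INTER_CUBIC))"
```

```text
t 10.03 dock mm [-288.4   -2.1] z 0.2338 xaxis [1.    0.016] F [-0.8  0.7] -0.5 w -0.0001
t 10.07 dock mm [-288.2   -1.8] z 0.2322 xaxis [1.    0.016] F [-0.5  0.1] -0.6 w -0.0
```

View pics/crop6.png

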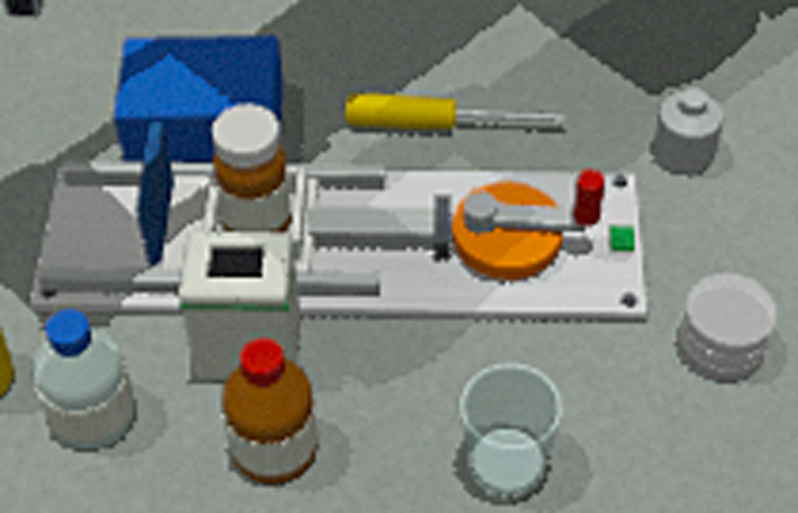

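The picture shows the carriage still forward, with its head at (442,228) against the cam side. The lever is at the mark, the bottle is upright with its cap at (247,130), the bystanders are in place and the arm is clear. I'll hand the job in.

```bash
python3 -c "
from plant import manip
print(manip.finish_job())"
```

```text
the job is handed in; nothing more can be done
None
```

I turned the cam about 145° anticlockwise with closed fingertips on the red post, then pushed the blue plate until the carriage met its stop. I then backed off, lifted clear and handed the job in at about 10 s. It gave no verdict.

Last checks:
- **Lever:** about 4–5° short of the green mark, measured from two cameras; the limit is about 20° for the cam step and 26° at the end.
- **Carriage:** firm resistance of about 23 N at the end. The image estimates of its travel spread from 58 to 61 mm, so I take it to be at the 60 mm stop. The fingertips themselves showed only about 53 mm after the first firm contact reading, because the exact moment of contact was not seen.
- **Bottle and bench:** in the final picture the bottle stands upright in the nest, and every bystander in that view is where it was. The black and yellow look-alikes were almost wholly outside that picture, so I did not check them at the end.
- **Arm:** tip 0.23 m up, and the force reading is about zero.

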